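# Roll the steel bars from the scoop into the grooved tray

## Robot

A 7-joint arm with a two-finger parallel gripper is mounted at the origin on a cart in front of the work surface, level with it; the furniture and walls round the work are solid. World frame = base frame: x ahead of the robot, y to its left, z up, the work surface at z = 0. Lengths are in m, angles in degrees, forces in N, time in s.
With the tool pointing down it reaches from about 0.425 to 0.875 m from the base axis. Payload 4.7 kg.
Tool frame: the origin (TCP) lies on the centre line of the jaws, within the pads' length; the fingertips stand 14 mm ahead of it and the grasp point (between the pads) lies 5 mm behind it; z points along the fingers, y is the line along which they close (so a half turn about z gives the same grasp; the last joint's range is limited). The gripper opens to 87 mm and grips with 3 to 60 N. Pads are 19 mm wide; open, the fingers measure 117 mm over their backs; the gripper's body (75 mm by 190 mm) begins 51 mm behind the grasp point.
Start: joints at [70.308, 18.392, -4.016, 83.108, 1.295, 78.541, -3.26], TCP at [0.228, -0.609, 0.237] pointing down, gripper open.
Joint ranges: [-163.93, 163.93], [-17.29, 119.83], [-79.2, 71.16], [3.27, 140.29], [-89.18, 269.18], [5.43, 117.66], [-154.24, 154.24]. Speed limits (degrees/s): [147.25, 147.25, 180, 180, 180, 180, 180].

## Interface

Orientations are given as [roll, pitch, yaw] about the fixed x, y, z axes, in that order (R = Rz(yaw) Ry(pitch) Rx(roll)).
In Python, from cell import env gives the robot as it stands.
- The arm moves only by the tool jog_arm, never from a script. Its argument "motion" is a list that holds one entry, the list of rows, each a list of 7 numbers: the shift along the tool's x, y, z in units of 0.1 m (1.0 is 0.1 m), then the turn, a rotation vector about the tool's x, y, z in units of 180 degrees (1.0 is 180 degrees), then the closure, from 0 (fully open) to 1 (shut). A call has 1 to 5 rows; each row is the pose to reach, as a shift and turn from the pose commanded when the call began, along the tool's axes at that moment, turning the shorter way round; what a row does not reach only later rows make up. A row lasts 1/10 s, in which the tool goes at most 50 mm and 8.59 degrees, less where a joint would pass 70% of its speed; a pose out of reach is approached as far as the arm can. A call with a number of a shift or a turn outside -1 to 1 is refused whole. A call with a gripper value outside its range is refused whole. The fingers move at their own pace and stop on an object; "grip_force" is the grip in N (left out, the last holds). Time passes only in rows, so rows that repeat a pose let the fingers close. It gives the time, the measured TCP pose, the force, the opening and the grip force at its end, in the units of the state.
- env.get_obs(): the state, without advancing time (a new reading comes with each control period).
- env.read_camera(name): name is "scene" or "top" or "wrist"; returns (picture, depth): 384x512x3 uint8, red, green, blue; 384x512 float32, m along the optical axis (not along the pixel's ray), 0 where there is no reading.
- env.camera_info(name): a dict with "camera_matrix" (3x3 intrinsics, pixels), "k1" (the pictures are not rectified: a ray, as slopes to the right and down, at radius r is drawn at 1 + k1 r^2 times it, then the intrinsics apply), "origin" and "orientation" of the camera in the world; the wrist camera has in their place "mount" (4x4, takes a point from camera to tool coordinates, whose origin is the TCP and whose axes are the flange's). Camera axes: x right, y down, z forward; pixel columns grow to the right and rows downward; lengths in m; the calibration is good to about 2 mm. A picture is of the moment at which its call begins: read the wrist's pose just before it. camera_info takes no time and is no camera call.
- env.sign_off(): hands the job in; it is judged then, once.
The state is a dict: "time_s": time; "qpos": joint angles; "joint_velocities": joint speeds; "effort": joint torques, N m; "tool_pos": TCP position; "tool_rot": TCP orientation; "force": force on the tool from outside, world axes, zero at the start; "wrist_torque": the same for the moment, N m; "grip_width": finger opening in m; "grasp_force": force on a finger pad.
Only numpy, scipy, OpenCV 4.12 (cv2) and the standard library are available. Lean on these libraries where they do the work, as an engineer would, in place of code of your own. Each camera call takes 0.05 s, during which the arm holds its last target. There are 200 camera calls.

## Task

Pick up the scoop by the bar of its handle, with its three round steel bars in it, and tip it gently, low over the ramp of the grooved tray, so that the bars roll down the ramp and each settles in a groove of its own. Then stand the empty scoop upright on the table and let go of it, leaving the other things on the table where they are.

Things in the scene. Friction and masses are not known exactly. Their poses are not given: they have to be found in the camera images.
- tray: fixed aluminium tray, 154 (x) by 122 mm, origin on the table under it, x=-80 to +74. From -x to +x: end wall 50 mm high (x=-80 to -74), grooved bed, ramp (ramp end at the far left of the tray, seen from the robot). Side walls' inner faces at y=-55 and +55, 18 mm above the bed and 10 above the ramp
- bed: the tray's grooved bed, 110 (x) by 110 mm, slopes 10 degrees down towards its -x, to the end wall. Origin at the middle of its surface (tray x=-20, 22 mm above the table), x up the slope, z square to it. Four ridges along y, 2 mm high, at x=-33, -11, +11, +33 part five grooves, 22 mm apart. A bar lying in a groove has its axis 9 mm above the surface (bed z)
- tray_ramp_top (a point): middle of the top edge of the tray's ramp, at tray x=+66, y=0, 56 mm above the table; axes as the tray's. The ramp, 40 mm long, falls 38 degrees from here towards -x, down to the bed. Its side walls rise to 66 mm above the table beside this edge. Bars come in over this edge and roll towards -x
- scoop: loose dark steel scoop, 250 g empty, 77 (x) by 108 by 95 mm high, origin under its centre, z up; stands on feet x=-20 to +40. Front (-x) open, facing the ramp at first; back wall 46 high at x=+36 to +40; cheeks' inner faces y=-50, +50, 42 high. The floor falls 10 degrees from the lip to 6 mm high at the back, so bars stay until the front is tipped down over 10 degrees; 30 to 40 empties it
- scoop_handle (a point): middle of the scoop's wooden handle bar, 85 mm above the scoop's underside at its x=0, y=0; axes as the scoop's. The bar runs along y, 16 mm wide (x), 20 mm high, 100 mm long between the uprights at its ends; about 40 mm free under the bar above the steel bars
- scoop_lip (a point): middle of the upper edge of the scoop's lip, over which the bars roll out: scoop x=-36, y=0, 18 mm above its underside (the floor there is 4 mm thick); axes as the scoop's
- bar_1: round polished steel bar with domed ends, 18 mm in diameter, 90 mm long, 70 to 140 g; origin at its middle on the axis, x along the bar. The three are alike and start side by side in the scoop, lying along its y
- bar_2: round polished steel bar with domed ends, 18 mm in diameter, 90 mm long, 70 to 140 g; origin at its middle on the axis, x along the bar. The three are alike and start side by side in the scoop, lying along its y
- bar_3: round polished steel bar with domed ends, 18 mm in diameter, 90 mm long, 70 to 140 g; origin at its middle on the axis, x along the bar. The three are alike and start side by side in the scoop, lying along its y
- battery: bystander: small round battery lying beside the tray, 50 mm long, 15 mm thick; origin at the centre of its underside
- spanner: bystander: flat steel spanner, 166 mm long, 9 mm thick, on the table beyond the scoop; origin at the centre of its underside
- spare_bushing: bystander: upright bushing, 21 mm wide, 27 mm high, beside the tray's ramp; origin at the centre of its underside

How it is judged:
By the outcome, as a careful person would: the job done as asked, in the order asked, and still so for the second after the job is handed in, with the robot touching nothing.
It also fails if it takes over 54 s, if anything falls off the work surface, if the arm or the gripper's body presses on something with over 40 N, if the wrist force passes 120 N, or if a joint passes its speed limit or range.

## Working session

There is one attempt and no reset: what is moved stays moved. The work goes in short steps, Python scripts to look and compute and a tool call to move; the robot and the scene stay as the last step left them, time stands still between calls to the robot, and variables do not carry over. Pictures are saved under pics/ and viewed, at most 10 in all, crops included, and the job is handed in when it is done.

Besides the shell and the picture viewer there is one more tool, called after "Call:" by a JSON object that holds its "name" and its "arguments". jog_arm: Moves the arm, as the interface text tells. Shifts and turns lie within -1 to 1; 1 stands for 0.1 m of shift or 180 degrees of turn. Its arguments: {"type":"object","properties":{"motion":{"type":"array","items":{"type":"array","items":{"type":"array","items":{"type":"number"}}}},"grip_force":{"type":"number"}},"required":["motion"]}

```bash
mkdir -p pics; cat > h.py <<'E'
import numpy as np, cv2, json
from scipy.spatial.transform import Rotation as R
from cell import env
def snap(name,fn=None):
    o=env.get_obs(); im,d=env.read_camera(name)
    if fn: cv2.imwrite('pics/'+fn,im[:,:,::-1])
    np.savez('/tmp/'+name,im=im,d=d,p=o['tool_pos'],r=o['tool_rot']); return im,d,o
def cam(name,o=None):
    c=env.camera_info(name); K=np.array(c['camera_matrix'])
    if 'mount' in c:
        T=np.eye(4);T[:3,:3]=R.from_euler('xyz',o['tool_rot'],degrees=True).as_matrix();T[:3,3]=o['tool_pos']
        T=T@np.array(c['mount']); return K,c['k1'],T[:3,:3],T[:3,3]
    q=np.array(c['orientation']); 
    M=q if q.shape==(3,3) else R.from_euler('xyz',q,degrees=True).as_matrix()
    return K,c['k1'],M,np.array(c['origin'])
def rays(C,uv):
    K,k1,M,t=C; uv=np.atleast_2d(np.array(uv,float))
    a=np.stack([(uv[:,0]-K[0,2])/K[0,0],(uv[:,1]-K[1,2])/K[1,1]],1); s=a.copy()
    for _ in range(20): s=a/(1+k1*(s**2).sum(1,keepdims=True))
    return np.c_[s,np.ones(len(s))]@M.T
def plane(C,uv,z): 
    r=rays(C,uv); return C[3]+r*((z-C[3][2])/r[:,2])[:,None]
def pts(C,uv,d):
    uv=np.atleast_2d(uv); return C[3]+rays(C,uv)*d[uv[:,1].astype(int),uv[:,0].astype(int)][:,None]
def tri(C1,u1,C2,u2):
    a=rays(C1,u1)[0];b=rays(C2,u2)[0]
    s=np.linalg.lstsq(np.c_[a,-b],C2[3]-C1[3],rcond=None)[0]
    p=C1[3]+a*s[0];q=C2[3]+b*s[1]; return (p+q)/2,np.linalg.norm(p-q)
E
python3 - <<'E'
from h import *
for n in ['scene','top','wrist']:
    im,d,o=snap(n,n+'0.png'); c=env.camera_info(n); print(n,c)
print(o)
a=cv2.imread('pics/scene0.png');b=cv2.imread('pics/top0.png')
E
```

```text
scene {'camera_matrix': array([[457.17013222,   0.        , 260.58033869],
       [  0.        , 457.17013222, 191.04940173],
       [  0.        ,   0.        ,   1.        ]]), 'k1': -0.017226356299870165, 'origin': array([ 0.21603053, -0.18320934,  0.70809331]), 'orientation': array([-135.59983946,    0.244578  ,  -29.77618767])}
top {'camera_matrix': array([[489.84128114,   0.        , 265.85079786],
       [  0.        , 489.84128114, 184.91749774],
       [  0.        ,   0.        ,   1.        ]]), 'k1': -0.1636855961268772, 'origin': array([0.3714763 , 0.34088633, 1.01648833]), 'orientation': array([-172.51144483,   -1.79378547,  -89.93983201])}
wrist {'camera_matrix': array([[310.47167216,   0.        , 257.14699664],
       [  0.        , 310.47167216, 191.66457334],
       [  0.        ,   0.        ,   1.        ]]), 'k1': -0.0642878054534357, 'mount': array([[ 5.17171023e-04, -9.68951089e-01, -2.47251934e-01,
         6.81605446e-02],
       [ 9.99999866e-01,  4.97794058e-04,  1.40880026e-04,
         9.95467782e-04],
       [-1.34253108e-05, -2.47251974e-01,  9.68951217e-01,
        -1.48510046e-01],
       [ 0.00000000e+00,  0.00000000e+00,  0.00000000e+00,
         1.00000000e+00]])}
{'time_s': 0.1, 'qpos': array([70.30705316, 18.43518238, -4.01561344, 83.16842656,  1.29604562,
       78.54061139, -3.26220304]), 'joint_velocities': array([-0.0207726 , -0.06329816,  0.03989655, -0.06210019,  0.09834277,
       -0.06818806, -0.01816321]), 'effort': array([ 1.54096761e-04, -4.92574382e+01, -4.05533239e-01, -3.13400567e+01,
       -6.40205084e-02,  3.94583435e-02,  7.42506336e-05]), 'tool_pos': array([ 0.22742727, -0.60840871,  0.23556218]), 'tool_rot': array([-1.79901071e+02,  6.46987583e-03,  2.05006418e+01]), 'force': array([0.15753095, 0.5377018 , 0.33020819]), 'wrist_torque': array([-0.05018313,  0.00601304,  0.05331436]), 'grasp_force': 0.0, 'grip_width': 0.08707048819305988}
```

View pics/scene0.png

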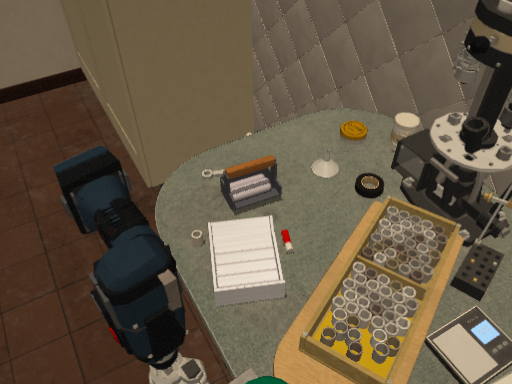

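View pics/top0.png

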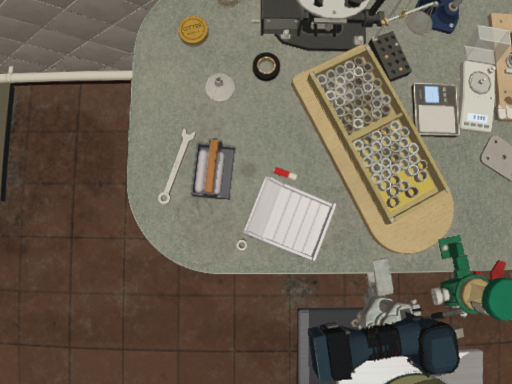

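Scene: scoop (~250,183) with an orange-brown handle, tray (~245,260), bushing (197,237), battery (288,240), spanner (212,174). Top: scoop (214,168), its front to the right, tray (290,217) with the ramp at left and end wall at right.

```bash
python3 - <<'E'
from h import *
S=np.load('/tmp/scene.npz');T=np.load('/tmp/top.npz')
a=S['im'][140:310,180:310,::-1];b=T['im'][120:270,150:350,::-1]
a=cv2.resize(a,(390,510),interpolation=cv2.INTER_CUBIC);b=cv2.resize(b,(400,300),interpolation=cv2.INTER_CUBIC)
o=np.zeros((510,795,3),np.uint8);o[:,:390]=a;o[:300,395:]=b
cv2.imwrite('pics/c1.png',o)
out={}
for n,Z,box in (('scene',S,(140,215,200,300)),('top',T,(120,215,180,260))):
    hsv=cv2.cvtColor(Z['im'],cv2.COLOR_RGB2HSV); C=cam(n)
    m=cv2.inRange(hsv,(5,110,60),(22,255,255)); k=np.zeros_like(m);k[box[0]:box[1],box[2]:box[3]]=255;m&=k
    v,u=np.nonzero(m); P=pts(C,np.c_[u,v],Z['d']); ok=Z['d'][v,u]>0
    r=cv2.minAreaRect(np.c_[u,v].astype(np.float32)); print(n,len(u),r,cv2.boxPoints(r).tolist())
    P=P[ok]; zt=np.percentile(P[:,2],90); t=P[P[:,2]>zt-0.006]; print('ztop',zt,t.mean(0),t.min(0),t.max(0))
    rr=cv2.minAreaRect((t[:,:2]*1000).astype(np.float32));print('top rect mm',rr)
E
```

```text
scene 585 ((249.9403839111328, 166.46791076660156), (11.78126335144043, 50.95635986328125), 73.3007583618164) [[223.84405517578125, 168.14682006835938], [272.6513977050781, 153.50460815429688], [276.0367126464844, 164.78900146484375], [227.2293701171875, 179.43121337890625]]
ztop 0.0956337375440108 [0.53008961 0.41475203 0.09405406] [0.47963386 0.40279898 0.0896359 ] [0.58433414 0.42893831 0.09901583]
top rect mm ((531.903076171875, 416.2677307128906), (18.97263526916504, 105.41365814208984), 84.74512481689453)
top 438 ((211.50494384765625, 165.4504852294922), (9.054838180541992, 53.53300094604492), 5.710593223571777) [[204.33663940429688, 191.63365173339844], [209.66336059570312, 138.36631774902344], [218.67324829101562, 139.26731872558594], [213.34652709960938, 192.53465270996094]]
ztop 0.09511770743221304 [0.53007232 0.41701828 0.09316139] [0.48038815 0.40600412 0.08912459] [0.58211349 0.4279123  0.09776273]
top rect mm ((530.9398193359375, 417.0161437988281), (14.225920677185059, 102.0066146850586), 84.23162078857422)
```

View pics/c1.png

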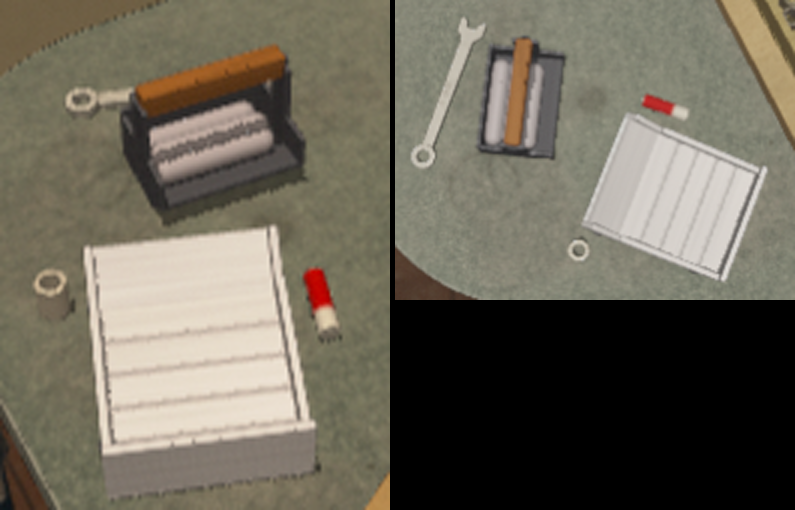

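Crop: tray rim corners (ramp end) at top-pixels ≈(266,178),(245,233); end-wall ≈(334,204),(313,259). In the scene view: (209,223),(272,216),(215,290),(285,283).

```bash
python3 - <<'E'
from h import *
S=np.load('/tmp/scene.npz');T=np.load('/tmp/top.npz');CS=cam('scene');CT=cam('top')
for n,t,s in (('ramp+y',(266.5,178),(272.5,216.5)),('ramp-y',(245,233.5),(208.5,223)),('end+y',(334.5,204),(285,283)),('end-y',(313.5,259.5),(215,290.5))):
    print(n,tri(CT,t,CS,s))
for n,Z,C,box in (('top',T,CT,(170,268,235,345)),('scene',S,CS,(205,310,203,292))):
    hsv=cv2.cvtColor(Z['im'],cv2.COLOR_RGB2HSV);m=cv2.inRange(hsv,(0,0,150),(180,40,255))
    k=np.zeros_like(m);k[box[0]:box[1],box[2]:box[3]]=255;m&=k
    m=cv2.morphologyEx(m,cv2.MORPH_OPEN,np.ones((3,3)))
    c=max(cv2.findContours(m,0,2)[0],key=cv2.contourArea);r=cv2.minAreaRect(c);print(n,cv2.contourArea(c),cv2.boxPoints(r).round(1).tolist())
    v,u=np.nonzero(m);P=pts(C,np.c_[u,v],Z['d']);P=P[(Z['d'][v,u]>0)&(P[:,2]>.008)]
    rr=cv2.minAreaRect((P[:,:2]*1000).astype(np.float32));print('xy rect',rr,'zmax',np.percentile(P[:,2],[50,99]))
# handle endpoints, at z=.085/.095
print(plane(CT,[(207,138.8),(209,192.1)],.093))
# lip region depth profile for scoop along axis from top camera
c=np.array([.5305,.416]);y=np.radians(84.5);ex=np.array([np.cos(y),np.sin(y)]);ey=np.array([-ex[1],ex[0]])
v,u=np.mgrid[130:210,180:250];P=pts(CT,np.c_[u.ravel(),v.ravel()],T['d']);L=(P[:,:2]-c);a=np.c_[L@ex,L@ey,P[:,2]]*1000
m=(abs(a[:,1])<35)
for x in range(-60,60,6):
    q=a[m&(abs(a[:,0]-x)<3)]; print(x,len(q),np.median(q[:,2]).round(1) if len(q) else '')
E
```

```text
ramp+y (array([0.51597838, 0.3080914 , 0.04996199]), np.float64(0.007320041335631246))
ramp-y (array([0.40373548, 0.35105462, 0.05362423]), np.float64(0.0037923430683703165))
end+y (array([0.46251235, 0.17216735, 0.04451773]), np.float64(0.002379310147336917))
end-y (array([0.3522186 , 0.21612055, 0.04800906]), np.float64(0.0025686255962334282))
top 4456.0 [[242.1999969482422, 232.5], [265.3999938964844, 174.39999389648438], [337.8999938964844, 203.3000030517578], [314.6000061035156, 261.3999938964844]]
xy rect ((433.48736572265625, 264.7586669921875), (156.15879821777344, 187.3096160888672), 68.06000518798828) zmax [0.02603404 0.05629274]
scene 4288.0 [[205.39999389648438, 222.8000030517578], [275.79998779296875, 214.0], [284.3999938964844, 282.79998779296875], [214.0, 291.6000061035156]]
xy rect ((433.1578369140625, 260.50762939453125), (147.85060119628906, 121.09070587158203), 68.4190444946289) zmax [0.02889617 0.05618905]
[[0.58197545 0.42560953 0.093     ]
 [0.47866517 0.4199246  0.093     ]]
-60 95 -1.6
-54 91 -1.6
-48 93 -1.5
-42 95 -1.1
-36 111 -0.6
-30 93 16.4
-24 93 15.7
-18 105 14.7
-12 112 27.6
-6 179 32.9
0 141 92.8
6 92 93.3
12 0 
18 85 22.0
24 102 23.2
30 97 23.4
36 145 30.5
42 23 44.2
48 69 -1.0
54 89 -1.4
```

```bash
python3 - <<'E'
from h import *
for n in ('top','scene'):
    Z=np.load(f'/tmp/{n}.npz');C=cam(n)
    v,u=np.mgrid[0:384,0:512];P=pts(C,np.c_[u.ravel(),v.ravel()],Z['d']);P=P[Z['d'].ravel()>0]
    print(n);
    for x in np.arange(0,1,.1):
        print(round(x,1),[ (int(1000*np.percentile(q,99.5)) if len(q:=P[(abs(P[:,0]-x-.05)<.05)&(abs(P[:,1]-y-.05)<.05),2])>20 else None) for y in np.arange(-.7,.6,.1)])
E
```

```text
top
0.0 [-750, -751, -749, None, None, 4, 15, 14, 1, -750, -750, -748, -750]
0.1 [None, -753, -751, -749, -748, 3, 15, 361, 2, 371, -748, -748, -749]
0.2 [-753, -751, -753, -749, -750, -8, 286, 380, 379, 376, -750, -750, -749]
0.3 [None, None, None, None, 8, 118, 286, 32, 46, 50, 51, 3, 3]
0.4 [None, None, None, None, 3, 3, 77, 78, 68, 46, 58, 95, 9]
0.5 [None, None, None, None, 11, 11, 77, 74, 77, 56, 55, 96, 8]
0.6 [None, None, None, None, 29, 27, 17, 77, 77, 74, 6, 12, 3]
0.7 [None, None, None, None, 101, 84, 28, 152, 253, 77, 21, 48, 3]
0.8 [None, None, None, None, 101, 104, 167, 203, 215, 178, 101, 27, 21]
0.9 [None, None, None, None, 21, 79, 71, 2, 17, None, 35, 32, 3]
scene
0.0 [None, None, None, None, None, None, None, None, None, None, None, None, -753]
0.1 [None, None, None, None, None, None, None, 363, None, 368, None, None, -752]
0.2 [None, None, None, None, None, None, 287, 381, 380, 377, None, None, -753]
0.3 [None, None, None, None, None, None, 287, 32, 47, 51, 53, 2, 2]
0.4 [None, None, None, None, None, None, 78, 78, 64, 46, 60, 95, 10]
0.5 [None, None, None, None, None, None, 78, 75, 79, 59, 63, 96, 8]
0.6 [None, None, None, None, None, 23, 31, 78, 78, 76, 7, 13, 3]
0.7 [None, None, None, None, None, 17, 29, 154, 404, 78, 23, 50, 3]
0.8 [None, None, None, None, None, None, 2, 177, 436, 431, 102, 28, 4]
0.9 [None, None, None, None, None, None, None, 28, 210, 183, 102, 68, 3]
```

View pics/wrist0.png

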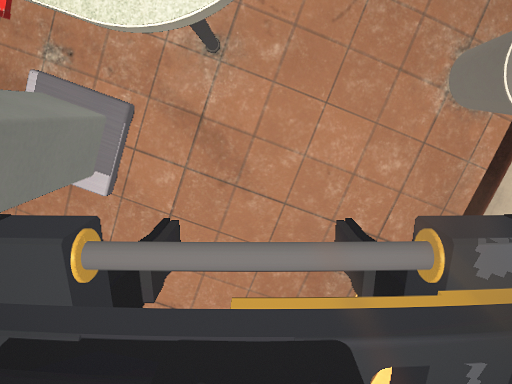

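Call:
{"name": "jog_arm", "arguments": {"motion": [[[0.5, 0, -0.5, 0, 0, 0, 0], [1, 0, -0.8, 0, 0, 0, 0], [1, 0, -1, 0, 0, 0, 0], [1, 0, -1, 0, 0, 0, 0]]]}}

```text
time_s: 0.55
tool_pos: [0.3279, -0.5724, 0.3423]
tool_rot: [179.5, -0.3, 21.0]
force: [0.2, -0.6, 0.2]
grip_width: 0.0872
grasp_force: 0.0
```

```bash
python3 - <<'E'
from h import *
S=np.load('/tmp/scene.npz');T=np.load('/tmp/top.npz')
for n,Z in (('top',T),('scene',S)):
    im,d,o=snap(n,n+'1.png'); df=np.abs(im.astype(int)-Z['im']).sum(2)>60
    v,u=np.nonzero(df); print(n,len(u),u.min() if len(u) else'',u.max() if len(u) else'',v.min() if len(u) else '')
    C=cam(n);v,u=np.mgrid[0:384,0:512];P=pts(C,np.c_[u.ravel(),v.ravel()],d);P=P[P[:,2]>.2]
    for x in np.arange(-.1,.5,.05): 
        print(round(x,2),[(int(1000*q.max())if len(q:=P[(abs(P[:,0]-x-.025)<.025)&(abs(P[:,1]-y-.025)<.025),2])>5 else 0) for y in np.arange(-.2,.5,.05)])
print(o['tool_pos'],o['tool_rot'],o['qpos'])
E
```

```text
Traceback (most recent call last):
zipfile.BadZipFile: Bad CRC-32 for file 'im.npy'
```

Wrist view: floor, fingertips at (165,250) and (350,250); nothing near the gripper.

```bash
python3 - <<'E'
from h import *
for n in ('top','scene'):
    old=cv2.imread(f'pics/{n}0.png')[:,:,::-1]
    im,d,o=snap(n,n+'1.png'); df=np.abs(im.astype(int)-old).sum(2)>60
    v,u=np.nonzero(df); print(n,len(u),(u.min(),u.max(),v.min(),v.max()) if len(u) else '')
    C=cam(n);v,u=np.mgrid[0:384,0:512];P=pts(C,np.c_[u.ravel(),v.ravel()],d);P=P[P[:,2]>.2]
    for x in np.arange(-.1,.45,.05): 
        print(round(x,2),[(int(1000*q.max())if len(q:=P[(abs(P[:,0]-x-.025)<.025)&(abs(P[:,1]-y-.025)<.025),2])>5 else 0) for y in np.arange(-.2,.5,.05)])
print(o['tool_pos'],o['tool_rot'],o['qpos'])
E
```

```text
top 75 (np.int64(413), np.int64(468), np.int64(351), np.int64(383))
-0.1 [0, 0, 0, 0, 0, 0, 0, 0, 0, 0, 0, 0, 0, 0]
-0.05 [0, 0, 0, 0, 0, 0, 0, 0, 0, 0, 0, 0, 0, 0]
0.0 [0, 0, 0, 0, 0, 0, 0, 0, 0, 0, 0, 0, 0, 0]
0.05 [0, 0, 0, 0, 0, 0, 0, 0, 0, 0, 0, 0, 0, 0]
0.1 [0, 0, 0, 0, 0, 0, 0, 0, 0, 0, 0, 0, 0, 0]
0.15 [0, 0, 0, 0, 0, 363, 0, 0, 372, 0, 0, 0, 0, 0]
0.2 [0, 0, 0, 0, 0, 381, 380, 366, 377, 374, 0, 0, 0, 0]
0.25 [0, 0, 288, 288, 0, 381, 378, 359, 378, 374, 0, 0, 0, 0]
0.3 [0, 0, 287, 287, 0, 0, 0, 0, 0, 0, 0, 0, 0, 0]
0.35 [0, 0, 0, 0, 0, 0, 0, 0, 0, 0, 1016, 0, 0, 0]
0.4 [0, 0, 0, 0, 0, 0, 0, 0, 0, 0, 0, 0, 0, 0]
scene 0 
-0.1 [0, 0, 0, 0, 0, 0, 0, 0, 0, 0, 0, 0, 0, 0]
-0.05 [0, 0, 0, 0, 0, 0, 0, 0, 0, 0, 0, 0, 0, 0]
0.0 [0, 0, 0, 0, 0, 0, 0, 0, 0, 0, 0, 0, 0, 0]
0.05 [0, 0, 0, 0, 0, 0, 0, 0, 0, 0, 0, 0, 0, 0]
0.1 [0, 0, 0, 0, 0, 0, 0, 0, 0, 0, 0, 0, 0, 0]
0.15 [0, 0, 0, 0, 0, 364, 0, 0, 369, 0, 0, 0, 0, 0]
0.2 [708, 0, 0, 0, 0, 382, 381, 367, 377, 374, 0, 0, 0, 0]
0.25 [0, 0, 0, 286, 0, 382, 380, 361, 378, 374, 0, 0, 0, 0]
0.3 [0, 0, 0, 287, 0, 0, 0, 0, 0, 0, 0, 0, 0, 0]
0.35 [0, 0, 0, 0, 0, 0, 0, 0, 0, 0, 0, 0, 0, 0]
0.4 [0, 0, 0, 0, 0, 0, 0, 0, 0, 0, 0, 0, 0, 0]
[ 0.32205717 -0.57378372  0.33718146] [1.79910801e+02 9.54757897e-03 2.05905995e+01] [ 63.27246323  18.13250213  -6.60457109  72.18338681   2.07986182
  89.71171678 -12.42360255]
```

```bash
python3 - <<'E'
from h import *
A=[]
for n in ('top','scene'):
    Z=np.load(f'/tmp/{n}.npz');C=cam(n);v,u=np.mgrid[0:384,0:512];P=pts(C,np.c_[u.ravel(),v.ravel()],Z['d']);A.append(P[(P[:,2]>.1)&(P[:,2]<.6)])
P=np.vstack(A)
ys=np.arange(-.16,.36,.02);print('y',[int(y*100) for y in ys])
for x in np.arange(.12,.42,.02): print(int(x*100),[(int(100*q.max())if len(q:=P[(abs(P[:,0]-x-.01)<.01)&(abs(P[:,1]-y-.01)<.01),2])>2 else 0) for y in ys])
im=cv2.imread('pics/top0.png')[225:384,290:512];im2=cv2.imread('pics/scene0.png')[140:384,40:220]
o=np.zeros((600,800,3),np.uint8);im=cv2.resize(im,None,fx=1.75,fy=1.75);im2=cv2.resize(im2,None,fx=2.2,fy=2.2)
o[:im.shape[0],:im.shape[1]]=im;o[:im2.shape[0],400:400+im2.shape[1]]=im2;cv2.imwrite('pics/c2.png',o)
E
```

```text
y [-16, -14, -12, -10, -8, -6, -4, -2, 0, 1, 3, 5, 7, 9, 11, 13, 15, 17, 19, 21, 23, 25, 27, 29, 31, 33]
12 [0, 0, 0, 0, 0, 0, 0, 0, 0, 0, 0, 0, 0, 0, 0, 0, 0, 0, 0, 0, 0, 0, 0, 0, 0, 0]
13 [0, 0, 0, 0, 0, 0, 0, 0, 0, 0, 0, 0, 0, 0, 0, 0, 0, 0, 0, 0, 0, 0, 0, 0, 0, 0]
15 [0, 0, 0, 0, 0, 0, 0, 0, 0, 0, 0, 0, 0, 0, 0, 0, 0, 0, 0, 0, 0, 0, 0, 0, 0, 0]
17 [0, 0, 0, 0, 0, 0, 0, 0, 0, 0, 0, 36, 36, 30, 0, 0, 0, 0, 36, 37, 37, 0, 0, 0, 0, 0]
19 [0, 0, 0, 0, 0, 0, 0, 0, 0, 0, 37, 38, 38, 38, 0, 34, 35, 36, 37, 37, 37, 0, 0, 0, 0, 0]
21 [0, 0, 0, 0, 0, 0, 0, 0, 0, 0, 37, 38, 38, 38, 36, 35, 35, 36, 37, 37, 37, 0, 0, 0, 0, 0]
23 [0, 0, 0, 0, 28, 28, 0, 0, 0, 13, 36, 38, 38, 38, 36, 35, 36, 36, 37, 37, 37, 0, 0, 0, 0, 0]
25 [0, 0, 0, 0, 28, 28, 28, 11, 0, 13, 36, 37, 37, 37, 35, 35, 35, 34, 37, 37, 37, 0, 0, 0, 0, 0]
27 [0, 0, 0, 0, 28, 28, 28, 11, 0, 0, 0, 0, 0, 0, 0, 0, 0, 0, 0, 0, 0, 0, 0, 0, 0, 0]
29 [12, 0, 0, 16, 28, 28, 28, 0, 0, 0, 0, 0, 0, 0, 0, 0, 0, 0, 0, 0, 0, 0, 0, 0, 0, 0]
31 [0, 0, 0, 0, 28, 28, 0, 0, 0, 0, 0, 0, 0, 0, 0, 0, 0, 0, 0, 0, 0, 0, 0, 0, 0, 0]
33 [0, 0, 0, 0, 0, 0, 0, 0, 0, 0, 0, 0, 0, 0, 0, 0, 0, 0, 0, 0, 0, 0, 0, 0, 0, 0]
35 [0, 0, 0, 0, 0, 0, 0, 0, 0, 0, 0, 0, 0, 0, 0, 0, 0, 0, 0, 0, 0, 0, 0, 0, 0, 0]
37 [0, 0, 0, 0, 0, 0, 0, 0, 0, 0, 0, 0, 0, 0, 0, 0, 0, 0, 0, 0, 0, 0, 0, 0, 0, 0]
39 [0, 0, 0, 0, 0, 0, 0, 0, 0, 0, 0, 0, 0, 0, 0, 0, 0, 0, 0, 0, 0, 0, 0, 0, 0, 0]
```

View pics/c2.png

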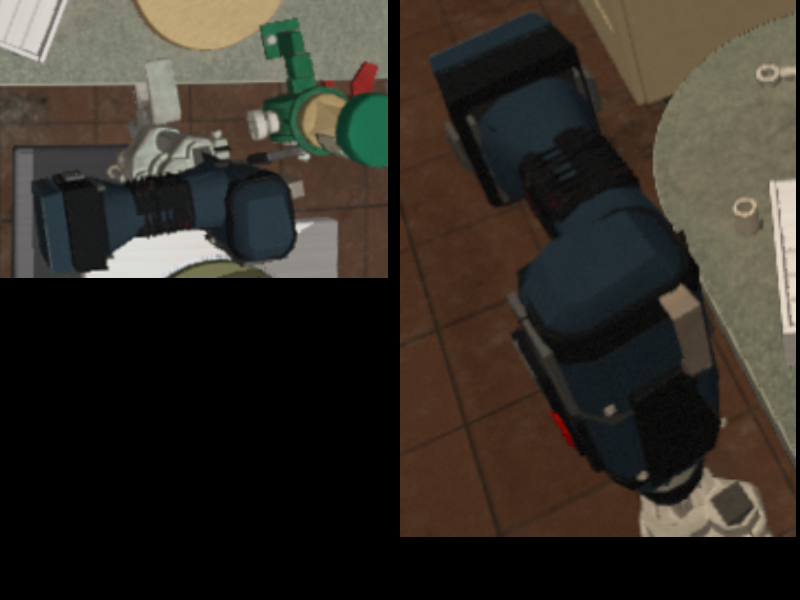

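Static parked arm (blue) at x .17–.27, y .03–.25, z≤.385, beside the table: I must keep the forearm off it. I'll plan moves with a helper that prints numbers.

```bash
cat > plan.py <<'E'
from h import *
def down(yaw,tilt=0): # tilt: deg about tool x (handle axis)
    return R.from_euler('xyz',[180,0,yaw],degrees=True)*R.from_rotvec([np.radians(tilt),0,0])
def rel(p,r,P,Q,nd=3):
    s=r.inv().apply(np.array(P)-p)/.1; t=(r.inv()*Q).as_rotvec()/np.pi
    return np.r_[s,t].round(nd)
def app(p,r,v): return p+r.apply(v[:3]*.1), r*R.from_rotvec(v[3:]*np.pi)
def now():
    o=env.get_obs(); return np.array(o['tool_pos']),R.from_euler('xyz',o['tool_rot'],degrees=True),o
def seq(p,r,targets,nd=3):
    for P,Q in targets:
        v=rel(p,r,P,Q,nd); print(v.tolist(),'' if max(abs(v))<=1 else '!!', 'deg',np.round(np.linalg.norm(v[3:])*180,1)); p,r=app(p,r,v)
    return p,r
E
python3 - <<'E'
from plan import *
p,r,o=now()
wp=[(.38,-.49,.34,50),(.44,-.40,.34,75),(.48,-.31,.34,95),(.49,-.22,.34,115),(.49,-.13,.34,130),(.49,-.04,.34,140),(.485,.05,.34,150),(.48,.14,.33,158),(.47,.22,.31,165),(.46,.30,.28,168)]
seq(p,r,[(w[:3],down(w[3])) for w in wp],2)
E
```

```text
[0.85, -0.58, -0.04, -0.0, 0.0, -0.16]  deg 28.8
[1.07, -0.13, -0.0, -0.0, 0.0, -0.14] !! deg 25.2
[0.98, 0.15, -0.0, -0.0, -0.0, -0.11]  deg 19.8
[0.89, 0.16, -0.0, -0.0, -0.0, -0.12]  deg 21.6
[0.81, 0.39, -0.0, -0.0, -0.0, -0.08]  deg 14.4
[0.68, 0.59, -0.0, -0.0, -0.0, -0.05]  deg 9.0
[0.63, 0.65, -0.0, -0.0, -0.0, -0.06]  deg 10.8
[0.49, 0.75, 0.1, -0.0, -0.0, -0.04]  deg 7.2
[0.4, 0.7, 0.2, -0.0, -0.0, -0.04]  deg 7.2
[0.31, 0.75, 0.3, 0.0, -0.0, -0.02]  deg 3.6
```

Call:
{"name": "jog_arm", "arguments": {"motion": [[[0.85, -0.58, 0, 0, 0, -0.16, 0], [0.85, -0.58, 0, 0, 0, -0.16, 0], [0.85, -0.58, 0, 0, 0, -0.16, 0], [0.85, -0.58, 0, 0, 0, -0.16, 0]]]}}

```text
time_s: 1.1
tool_pos: [0.3806, -0.4881, 0.3349]
tool_rot: [-179.8, -0.0, 49.7]
force: [-0.2, -0.8, 0.2]
grip_width: 0.0873
grasp_force: 0.0
```

Call:
{"name": "jog_arm", "arguments": {"motion": [[[1, -0.13, 0, 0, 0, -0.14, 0], [1, -0.13, 0, 0, 0, -0.14, 0], [1, -0.13, 0, 0, 0, -0.14, 0]]]}}

```text
time_s: 1.4
tool_pos: [0.4399, -0.3982, 0.3352]
tool_rot: [-180.0, -0.3, 75.4]
force: [0.8, 0.1, -0.9]
grip_width: 0.0866
grasp_force: 0.0
```

Call:
{"name": "jog_arm", "arguments": {"motion": [[[0.98, 0.15, 0, 0, 0, -0.11, 0], [0.98, 0.15, 0, 0, 0, -0.11, 0], [0.98, 0.15, 0, 0, 0, -0.11, 0]]]}}

```text
time_s: 1.7
tool_pos: [0.4792, -0.3074, 0.3354]
tool_rot: [180.0, -0.3, 95.1]
force: [0.7, 0.0, 1.4]
grip_width: 0.0869
grasp_force: 0.0
```

Call:
{"name": "jog_arm", "arguments": {"motion": [[[0.89, 0.16, 0, 0, 0, -0.12, 0], [0.89, 0.16, 0, 0, 0, -0.12, 0], [0.89, 0.16, 0, 0, 0, -0.12, 0]]]}}

```text
time_s: 2.0
tool_pos: [0.4862, -0.2189, 0.3356]
tool_rot: [180.0, -0.2, 116.6]
force: [-0.6, 0.4, -0.1]
grip_width: 0.0871
grasp_force: 0.0
```

Call:
{"name": "jog_arm", "arguments": {"motion": [[[0.81, 0.39, 0, 0, 0, -0.08, 0], [0.81, 0.39, 0, 0, 0, -0.08, 0], [0.81, 0.39, 0, 0, 0, -0.08, 0]]]}}

```text
time_s: 2.3
tool_pos: [0.485, -0.1296, 0.3356]
tool_rot: [180.0, -0.1, 130.8]
force: [0.3, -0.3, 0.0]
grip_width: 0.0871
grasp_force: 0.0
```

Call:
{"name": "jog_arm", "arguments": {"motion": [[[0.68, 0.59, 0, 0, 0, -0.05, 0], [0.68, 0.59, 0, 0, 0, -0.05, 0], [0.68, 0.59, 0, 0, 0, -0.05, 0]]]}}

```text
time_s: 2.6
tool_pos: [0.4859, -0.0399, 0.3357]
tool_rot: [180.0, -0.1, 139.7]
force: [0.4, 0.3, 0.7]
grip_width: 0.0873
grasp_force: 0.0
```

Call:
{"name": "jog_arm", "arguments": {"motion": [[[0.63, 0.65, 0, 0, 0, -0.06, 0], [0.63, 0.65, 0, 0, 0, -0.06, 0], [0.63, 0.65, 0, 0, 0, -0.06, 0]]]}}

```text
time_s: 2.9
tool_pos: [0.4801, 0.0501, 0.3358]
tool_rot: [180.0, -0.1, 150.5]
force: [0.4, 0.3, -0.1]
grip_width: 0.0868
grasp_force: 0.0
```

Call:
{"name": "jog_arm", "arguments": {"motion": [[[0.49, 0.75, 0.1, 0, 0, -0.04, 0], [0.49, 0.75, 0.1, 0, 0, -0.04, 0], [0.49, 0.75, 0.1, 0, 0, -0.04, 0]]]}}

```text
time_s: 3.2
tool_pos: [0.4745, 0.139, 0.3252]
tool_rot: [180.0, -0.2, 157.7]
force: [-0.0, 0.8, -0.9]
grip_width: 0.0871
grasp_force: 0.0
```

Call:
{"name": "jog_arm", "arguments": {"motion": [[[0.4, 0.7, 0.1, 0, 0, -0.04, 0], [0.4, 0.7, 0.2, 0, 0, -0.04, 0], [0.4, 0.7, 0.2, 0, 0, -0.04, 0]]]}}

```text
time_s: 3.5
tool_pos: [0.4643, 0.2169, 0.3042]
tool_rot: [-180.0, -0.2, 164.8]
force: [-0.2, 0.3, 0.2]
grip_width: 0.0867
grasp_force: 0.0
```

```bash
python3 - <<'E'
from plan import *
im,d,o=snap('wrist','w1.png'); print(o['tool_pos'],o['tool_rot'],o['qpos'],o['time_s'],o['force'])
E
```

```text
[0.46426314 0.21691773 0.30421589] [-179.97368811   -0.23916811  164.76154654] [ 24.94199154   3.1402728  -54.20948725  94.57180432   2.41224759
  83.78523422  45.26550235] 3.5 [-0.18664985  0.25267616  0.15261401]
```

View pics/w1.png

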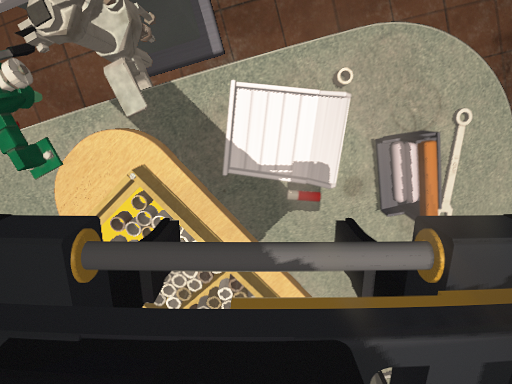

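Wrist view: tray with corners ≈(232,83),(350,95),(335,186),(224,175), ramp at right, scoop (408,172) with front to the left and bars visible at (403,172), handle (430,175).

```bash
python3 - <<'E'
from plan import *
W=np.load('/tmp/wrist.npz');o=dict(tool_pos=W['p'],tool_rot=W['r']);CW=cam('wrist',o)
T=np.load('/tmp/top.npz');CT=cam('top');S=np.load('/tmp/scene.npz');CS=cam('scene')
g={n:cv2.cvtColor(Z['im'],cv2.COLOR_RGB2GRAY) for n,Z in (('w',W),('t',T),('s',S))}
def ref(n,l): return cv2.cornerSubPix(g[n],np.array(l,np.float32).reshape(-1,1,2),(4,4),(-1,-1),(3,50,.01)).reshape(-1,2)
w=ref('w',[(350,95),(335,186),(233,82),(224,175)]);t=ref('t',[(245,233.5),(266.5,178),(313.5,259.5),(334.5,204)])
s=ref('s',[(208.5,223),(272.5,216.5),(215,290.5),(285,283)])
print(w.round(1).tolist(),t.round(1).tolist(),s.round(1).tolist())
for i in range(4): 
    print('wt',*[x.round(4) for x in tri(CW,w[i],CT,t[i])],'ws',*[x.round(4) for x in tri(CW,w[i],CS,s[i])])
def depthpts(Z,C,lim):
    v,u=np.mgrid[0:210,200:500] if C is CW else np.mgrid[100:320,180:360]
    P=pts(C,np.c_[u.ravel(),v.ravel()],Z['d']);c=Z['im'][v.ravel(),u.ravel()].astype(int);k=(Z['d'][v.ravel(),u.ravel()]>0);return P[k],c[k]
P,c=depthpts(W,CW,0)
# tray by depth: profile in tray frame w/ guess
yaw=np.radians(68.6);ux=np.array([np.cos(yaw),np.sin(yaw)]);uy=np.array([-ux[1],ux[0]]);o0=np.array([.4074,.1941])+.08*ux
L=P[:,:2]-o0;X=L@ux*1000;Y=L@uy*1000
for x in range(-90,90,6):
    q=P[(abs(X-x)<3)&(abs(Y)<40),2]*1000;print(x,len(q),np.median(q).round(1) if len(q) else '',end=' | ')
print()
hi=(P[:,2]>.012)&(abs(X)<95)&(abs(Y)<75)&(c.min(1)>110);print('rect',cv2.minAreaRect((P[hi][:,:2]*1000).astype(np.float32)))
# handle in wrist
hsv=cv2.cvtColor(W['im'],cv2.COLOR_RGB2HSV);m=cv2.inRange(hsv,(5,110,60),(22,255,255));m[:, :380]=0;m[225:]=0
v,u=np.nonzero(m);Q=pts(CW,np.c_[u,v],W['d']);Q=Q[Q[:,2]>.085];print('handle',len(Q),Q.mean(0),np.percentile(Q[:,2],90),cv2.minAreaRect((Q[:,:2]*1000).astype(np.float32)))
E
```

```text
[[350.6000061035156, 94.30000305175781], [331.8999938964844, 188.0], [233.10000610351562, 79.0], [223.5, 175.60000610351562]] [[242.6999969482422, 231.5], [265.5, 176.1999969482422], [312.8999938964844, 259.8999938964844], [334.79998779296875, 203.1999969482422]] [[207.6999969482422, 222.0], [270.70001220703125, 214.6999969482422], [213.89999389648438, 290.70001220703125], [284.79998779296875, 281.6000061035156]]
wt [0.4073 0.3563 0.0398] 0.002 ws [0.4067 0.3533 0.0528] 0.0031
wt [0.5207 0.3091 0.0386] 0.0069 ws [0.5151 0.3034 0.0621] 0.0032
wt [0.3499 0.2152 0.0285] 0.0002 ws [0.352  0.2163 0.0478] 0.0006
wt [0.459  0.1783 0.0911] 0.0036 ws [0.4643 0.1707 0.0507] 0.0035
-90 234 0.0 | -84 74 48.4 | -78 413 49.2 | -72 252 13.0 | -66 244 14.0 | -60 246 15.1 | -54 254 16.8 | -48 256 17.1 | -42 256 18.3 | -36 258 19.4 | -30 258 20.9 | -24 262 21.5 | -18 261 22.5 | -12 264 24.4 | -6 262 24.7 | 0 266 25.7 | 6 274 27.0 | 12 266 28.6 | 18 272 29.0 | 24 270 30.0 | 30 285 31.3 | 36 312 34.8 | 42 321 39.6 | 48 326 44.2 | 54 338 48.8 | 60 355 53.4 | 66 163 54.1 | 72 35 46.0 | 78 0  | 84 158 0.6 | 
rect ((428.64599609375, 265.5410461425781), (152.42623901367188, 137.26708984375), 68.63424682617188)
handle 1217 [0.52277291 0.40972514 0.10371101] 0.09636573319324868 ((462.7171325683594, 351.07061767578125), (252.604736328125, 80.62584686279297), 44.43281173706055)
```

```bash
python3 - <<'E'
from plan import *
W=np.load('/tmp/wrist.npz');o=dict(tool_pos=W['p'],tool_rot=W['r']);CW=cam('wrist',o)
v,u=np.mgrid[0:215,200:500];v=v.ravel();u=u.ravel();P=pts(CW,np.c_[u,v],W['d'])
c0=W['im'][v,u].astype(int)
for yd in (68,68.6,69.2):
    yaw=np.radians(yd);ux=np.array([np.cos(yaw),np.sin(yaw)]);uy=np.array([-ux[1],ux[0]]);o0=np.array([.4074,.1941])+.078*ux
    X=(P[:,:2]-o0)@ux*1000;Y=(P[:,:2]-o0)@uy*1000
    print(yd)
    for a,b in ((-60,-30),(-30,0),(0,30),(40,62)):
        bed=22+np.tan(np.radians(10))*(X+20) if b<40 else 56-(66-X)*np.tan(np.radians(38))
        k=(X>a)&(X<b)&(P[:,2]*1000>5)&(abs(Y)<70); w=k&(P[:,2]*1000>bed+6); 
        print(a,b,'ext',np.percentile(Y[k],[.5,99.5]).round(1),'wall- ',np.median(Y[w&(Y<0)]).round(1),'wall+',np.median(Y[w&(Y>0)]).round(1))
    e=(P[:,2]>.042)&(abs(X+78)<10);
    for a in (-50,0,50):
        q=e&(abs(Y-a)<10);print('endwall x at y',a,np.median(X[q]).round(1))
hsv=cv2.cvtColor(W['im'],cv2.COLOR_RGB2HSV);m=cv2.inRange(hsv,(5,110,60),(22,255,255))[v,u]>0
k=m&(P[:,2]>.088)&(P[:,2]<.1)&(np.linalg.norm(P[:,:2]-[.5305,.416],axis=1)<.07)
Q=P[k];print('handle',k.sum(),Q.mean(0),cv2.minAreaRect((Q[:,:2]*1000).astype(np.float32)))
# uprights / scoop cheeks: extent of scoop along bar
E
```

```text
68
-60 -30 ext [-60.7  59.5] wall-  -57.6 wall+ 21.1
-30 0 ext [-60.6  59.4] wall-  -57.3 wall+ 56.5
0 30 ext [-60.2  59.9] wall-  -57.0 wall+ 57.0
40 62 ext [-59.7  60.6] wall-  -57.0 wall+ 57.9
endwall x at y -50 -75.8
endwall x at y 0 -76.6
endwall x at y 50 -77.0
68.6
-60 -30 ext [-61.1  59.2] wall-  -58.0 wall+ 20.7
-30 0 ext [-61.2  58.9] wall-  -57.9 wall+ 56.0
0 30 ext [-61.3  58.9] wall-  -58.0 wall+ 56.0
40 62 ext [-61.   59.2] wall-  -58.2 wall+ 56.5
endwall x at y -50 -76.4
endwall x at y 0 -76.6
endwall x at y 50 -76.4
69.2
-60 -30 ext [-61.4  58.8] wall-  -58.2 wall+ 20.3
-30 0 ext [-61.8  58.3] wall-  -58.5 wall+ 55.2
0 30 ext [-62.3  58. ] wall-  -58.9 wall+ 55.1
40 62 ext [-62.4  57.9] wall-  -59.7 wall+ 55.2
endwall x at y -50 -77.0
endwall x at y 0 -76.6
endwall x at y 50 -75.9
handle 1088 [0.52542802 0.4151203  0.09451739] ((527.4137573242188, 416.14892578125), (16.551250457763672, 92.1896743774414), 83.33560180664062)
```

```bash
python3 - <<'E'
from plan import *
p,r,o=now()
wp=[(.495,.29,.27,169),(.52,.36,.23,173),(.5305,.4163,.19,174.2),(.5305,.4163,.12,174.2)]
seq(p,r,[(w[:3],down(w[3])) for w in wp],3)
E
```

```text
[-0.083, 0.81, 0.346, -0.001, -0.001, -0.025]  deg 4.5
[-0.113, 0.734, 0.401, 0.0, 0.0, -0.022]  deg 4.0
[-0.035, 0.571, 0.401, 0.0, 0.0, -0.007]  deg 1.3
[-0.0, -0.001, 0.7, 0.0, 0.0, 0.0]  deg 0.0
```

Call:
{"name": "jog_arm", "arguments": {"motion": [[[-0.08, 0.81, 0.35, 0, 0, -0.025, 0], [-0.08, 0.81, 0.35, 0, 0, -0.025, 0], [-0.08, 0.81, 0.35, 0, 0, -0.025, 0]]]}}

```text
time_s: 3.85
tool_pos: [0.4959, 0.2909, 0.2674]
tool_rot: [-180.0, -0.4, 169.0]
force: [-0.2, 0.1, 0.2]
grip_width: 0.0873
grasp_force: 0.0
```

Call:
{"name": "jog_arm", "arguments": {"motion": [[[-0.11, 0.73, 0.4, 0, 0, -0.022, 0], [-0.11, 0.73, 0.4, 0, 0, -0.022, 0], [-0.11, 0.73, 0.4, 0, 0, -0.022, 0]]]}}

```text
time_s: 4.15
tool_pos: [0.5205, 0.3595, 0.2277]
tool_rot: [-179.9, -0.3, 173.0]
force: [-0.7, -0.0, -0.7]
grip_width: 0.087
grasp_force: 0.0
```

Call:
{"name": "jog_arm", "arguments": {"motion": [[[-0.035, 0.57, 0.4, 0, 0, -0.007, 0], [-0.035, 0.57, 0.4, 0, 0, -0.007, 0], [-0.035, 0.57, 0.4, 0, 0, -0.007, 0], [-0.035, 0.57, 0.4, 0, 0, -0.007, 0]]]}}

```text
time_s: 4.55
tool_pos: [0.5322, 0.4135, 0.192]
tool_rot: [-179.9, 0.1, 174.1]
force: [0.6, 0.4, 0.3]
grip_width: 0.0868
grasp_force: 0.0
```

```bash
python3 - <<'E'
from plan import *
im,d,o=snap('wrist'); p,r,o=now();print(p,o['tool_rot'],o['qpos'],o['force'])
W=np.load('/tmp/wrist.npz');CW=cam('wrist',o)
v,u=np.mgrid[0:384,0:512];v=v.ravel();u=u.ravel();P=pts(CW,np.c_[u,v],W['d'])
hsv=cv2.cvtColor(W['im'],cv2.COLOR_RGB2HSV);m=cv2.inRange(hsv,(5,110,60),(22,255,255))[v,u]>0
k=m&(P[:,2]>.088)&(P[:,2]<.1)&(np.linalg.norm(P[:,:2]-[.5305,.416],axis=1)<.08)
Q=P[k];print('handle',k.sum(),Q.mean(0),cv2.minAreaRect((Q[:,:2]*1000).astype(np.float32)))
cv2.imwrite('pics/w2.png',im[:,:,::-1])
seq(p,r,[((.5305,.4163,.13),down(174.2))])
E
```

```text
[0.53240749 0.41358171 0.19263615] [-1.79916288e+02  1.14822756e-01  1.74041057e+02] [ -2.99072508  32.08800551 -53.55647345  81.26108585  25.90844303
  79.4674994   27.04639167] [ 0.30131883 -0.48178048  1.02026731]
handle 2039 [0.52572245 0.41776089 0.09573046] ((527.6485595703125, 417.6067199707031), (15.402795791625977, 91.91381072998047), 84.22252655029297)
[0.023, 0.026, 0.626, -0.0, 0.001, -0.001]  deg 0.3
```

View pics/w2.png

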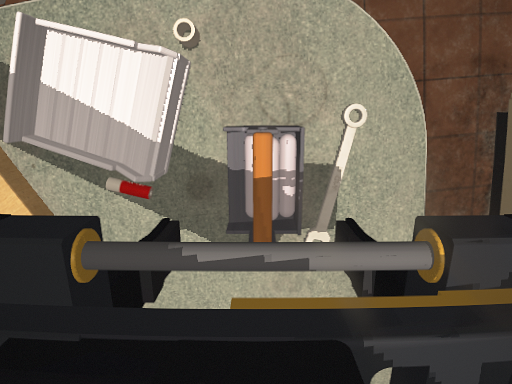

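Wrist view: handle (262,185) runs between the fingers' line, bars seen either side of it; jaws will straddle it.

Call:
{"name": "jog_arm", "arguments": {"motion": [[[0.02, 0.034, 0.4, 0, 0, 0, 0], [0.02, 0.034, 0.8, 0, 0, 0, 0], [0.02, 0.034, 0.95, 0, 0, 0, 0], [0.02, 0.034, 0.95, 0, 0, 0, 0]]], "grip_force": 45}}

```text
time_s: 5.0
tool_pos: [0.5294, 0.417, 0.0952]
tool_rot: [-179.8, -0.1, 174.1]
force: [-0.3, -0.3, 0.0]
grip_width: 0.0867
grasp_force: 0.0
```

```bash
python3 - <<'E'
from plan import *
p,r,o=now();print(p,o['tool_rot'],o['qpos'],o['force'])
seq(p,r,[((.531,.4172,.080),down(174.2))])
E
```

```text
[0.5294208  0.41700314 0.09521387] [-1.79797979e+02 -8.19736438e-02  1.74100756e+02] [ -4.43584235  36.61519612 -51.04036626  86.94127863  29.45520438
  70.84829204  24.26906489] [-0.28560332 -0.25435393  0.04390207]
[-0.016, 0.004, 0.152, -0.001, -0.0, -0.001]  deg 0.3
```

Call:
{"name": "jog_arm", "arguments": {"motion": [[[-0.016, 0, 0.15, 0, 0, 0, 0], [-0.016, 0, 0.15, 0, 0, 0, 0], [-0.016, 0, 0.15, 0, 0, 0, 0]]]}}

```text
time_s: 5.3
tool_pos: [0.5313, 0.4199, 0.0825]
tool_rot: [180.0, 0.1, 174.2]
force: [0.4, -0.5, 0.9]
grip_width: 0.0868
grasp_force: 0.0
```

Call:
{"name": "jog_arm", "arguments": {"motion": [[[0, 0, 0, 0, 0, 0, 0.6], [0, 0, 0, 0, 0, 0, 0.7], [0, 0, 0, 0, 0, 0, 0.8], [0, 0, 0, 0, 0, 0, 0.9], [0, 0, 0, 0, 0, 0, 1]]], "grip_force": 45}}

```text
time_s: 5.8
tool_pos: [0.5307, 0.4198, 0.0816]
tool_rot: [-180.0, 0.0, 174.2]
force: [-0.4, -0.2, -0.6]
grip_width: 0.0543
grasp_force: 0.0
```

Call:
{"name": "jog_arm", "arguments": {"motion": [[[0, 0, 0, 0, 0, 0, 1], [0, 0, 0, 0, 0, 0, 1], [0, 0, 0, 0, 0, 0, 1], [0, 0, 0, 0, 0, 0, 1]]]}}

```text
time_s: 6.2
tool_pos: [0.5307, 0.4197, 0.0815]
tool_rot: [-180.0, 0.0, 174.2]
force: [0.1, 0.0, -0.7]
grip_width: 0.0231
grasp_force: 0.0
```

```bash
python3 - <<'E'
from plan import *
p,r,o=now();print(p,o['tool_rot'],o['qpos'],o['force'],o['grip_width'],o['grasp_force'],o['time_s'])
E
```

```text
[0.53070124 0.41971767 0.08149569] [-1.79997133e+02  2.61100065e-03  1.74224484e+02] [ -4.83308179  37.5236175  -50.5992668   87.3504101   30.15902903
  69.54259504  23.91632909] [ 0.11693736  0.03276717 -0.72677265] 0.023134636739620663 0.0 6.2
```

Call:
{"name": "jog_arm", "arguments": {"motion": [[[0, -0.018, 0, 0, 0, 0, 1], [0, -0.018, 0, 0, 0, 0, 1], [0, -0.018, 0, 0, 0, 0, 1], [0, -0.018, 0, 0, 0, 0, 1]]]}}

```text
time_s: 6.6
tool_pos: [0.5304, 0.4176, 0.0814]
tool_rot: [-180.0, -0.0, 174.2]
force: [-1.5, -0.9, 0.2]
grip_width: 0.0156
grasp_force: 45.0
```

```bash
python3 - <<'E'
from plan import *
p,r,o=now();print(p,o['tool_rot'],o['force'],o['grip_width'],o['grasp_force'])
E
```

```text
[0.53041468 0.41758972 0.08143996] [-1.79958464e+02 -1.40449982e-02  1.74214242e+02] [-1.53655397 -0.87906518  0.18363459] 0.015570143678146495 45.00190280377865
```

Gripped: opening 15.6 mm, 45 N. Now lift and plan the approach over the ramp.

```bash
cat >> plan.py <<'E'
TO=np.array([.4368,.2664]);UX=np.array([.3649,.9311])
def pose(lx,lz,phi,ty=0):
    "TCP pose for lip at tray x=lx, height lz (m), tipped phi deg"
    f=np.radians(phi);a=.036*np.cos(f)-.0634*np.sin(f);b=.0634*np.cos(f)+.036*np.sin(f)
    q=TO+(lx+a)*UX+ty*np.array([-UX[1],UX[0]]); return np.r_[q,lz+b],down(158.6,-phi)
E
python3 - <<'E'
from plan import *
p,r,o=now()
a,q=pose(.065,.11,0);print(a)
m=(p+a)/2; m[2]=.174
seq(p,r,[(p+[0,0,.09],r),(m,down(167)),(a,q)])
E
```

```text
[0.4736549 0.3604411 0.1734   ]
[0.0, -0.001, -0.9, 0.0, 0.0, 0.0]  deg 0.0
[0.254, -0.313, -0.025, -0.0, -0.0, 0.04]  deg 7.2
[0.212, -0.342, 0.006, -0.0, -0.0, 0.047]  deg 8.5
```

Call:
{"name": "jog_arm", "arguments": {"motion": [[[0, 0, -0.1, 0, 0, 0, 1], [0, 0, -0.3, 0, 0, 0, 1], [0, 0, -0.5, 0, 0, 0, 1], [0, 0, -0.7, 0, 0, 0, 1], [0, 0, -0.9, 0, 0, 0, 1]]]}}

```text
time_s: 7.1
tool_pos: [0.5301, 0.4176, 0.1717]
tool_rot: [-179.9, -0.1, 174.2]
force: [-0.2, -0.3, -5.3]
grip_width: 0.0152
grasp_force: 45.0
```

Call:
{"name": "jog_arm", "arguments": {"motion": [[[0.05, -0.06, 0, 0, 0, 0.01, 1], [0.1, -0.125, 0, 0, 0, 0.018, 1], [0.15, -0.19, 0, 0, 0, 0.026, 1], [0.2, -0.25, 0, 0, 0, 0.033, 1], [0.25, -0.31, 0, 0, 0, 0.04, 1]]]}}

```text
time_s: 7.6
tool_pos: [0.5017, 0.3885, 0.1706]
tool_rot: [-179.9, -0.0, 166.9]
force: [-0.3, 0.6, -4.9]
grip_width: 0.0158
grasp_force: 45.0
```

Call:
{"name": "jog_arm", "arguments": {"motion": [[[0.05, -0.08, 0, 0, 0, 0.012, 1], [0.1, -0.16, 0, 0, 0, 0.024, 1], [0.15, -0.24, 0, 0, 0, 0.036, 1], [0.21, -0.34, 0, 0, 0, 0.047, 1], [0.21, -0.34, 0, 0, 0, 0.047, 1]]]}}

```text
time_s: 8.1
tool_pos: [0.4733, 0.3598, 0.1715]
tool_rot: [-179.9, 0.0, 158.5]
force: [-0.7, -0.3, -6.3]
grip_width: 0.0152
grasp_force: 45.0
```

```bash
python3 - <<'E'
from plan import *
a,_,_=snap('top');b,_,_=snap('scene');w,_,_=snap('wrist')
p,r,o=now();print(p,o['tool_rot'],o['qpos'].round(1),o['force'],o['grip_width'],o['time_s'])
A=cv2.resize(a[120:270,150:350,::-1],(400,300),interpolation=2);B=cv2.resize(b[120:310,170:310,::-1],(390,529),interpolation=2)
c=np.zeros((600,800,3),np.uint8);c[:300,:400]=A;c[:529,405:795]=B;c[305:595,:387]=cv2.resize(w[:,:,::-1],(387,290));cv2.imwrite('pics/c3.png',c)
print(p-pose(.065,.11,0)[0])
E
```

```text
[0.4748191  0.36128327 0.17180046] [1.79955096e+02 4.45224477e-02 1.58557258e+02] [  3.8  22.5 -54.   94.5  18.9  72.7  14.7] [-0.6137132  -0.96437677 -6.15376705] 0.0158546072862257 8.25
[ 0.0011642   0.00084217 -0.00159954]
```

View pics/c3.png

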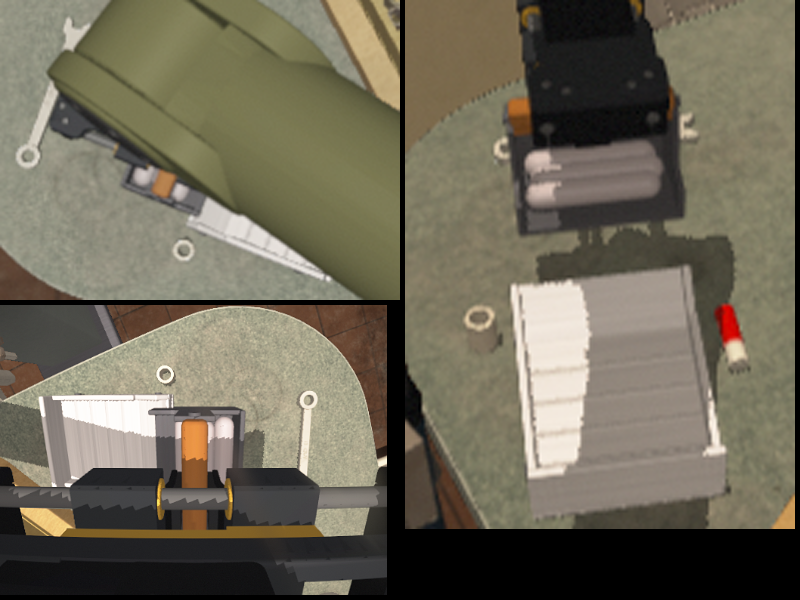

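Scoop held level, all three bars in it; front centred above the ramp (lip edge ≈(600,223) in the crop, ramp top edge ≈(602,278)). Check it by depth.

```bash
python3 - <<'E'
from plan import *
Z=np.load('/tmp/scene.npz');C=cam('scene');v,u=np.mgrid[140:240,180:310];v=v.ravel();u=u.ravel();P=pts(C,np.c_[u,v],Z['d'])
X=(P[:,:2]-TO)@UX*1000;Y=(P[:,:2]-TO)@np.array([-UX[1],UX[0]])*1000;z=P[:,2]*1000
k=(z>85)&(z<125)&(X>50)&(X<100)&(abs(Y)<80)
for x in range(56,90,3):
    q=k&(abs(X-x)<1.5);m=q&(abs(Y)<40)
    if q.sum()>3: print(x,q.sum(),'Y',np.percentile(Y[q],[1,99]).round(1),'z',np.median(z[m]).round(1) if m.any() else '')
p,r,o=now()
L=[pose(.058,.100,0),pose(.058,.090,4),pose(.058,.083,8),pose(.058,.0755,10)]
seq(p,r,L)
E
```

```text
62 16 Y [-54.1  50.6] z 108.5
65 138 Y [-53.6  51.7] z 107.9
68 60 Y [-50.3  45.9] z 108.3
71 45 Y [-51.7  46. ] z 108.1
74 67 Y [-52.2  45.4] z 107.5
77 53 Y [-49.9  47.2] z 107.0
80 52 Y [-48.6  45.3] z 106.3
83 158 Y [-51.9  45. ] z 113.3
86 216 Y [-51.7  45.6] z 116.4
89 114 Y [-48.8  45.6] z 121.0
[0.008, -0.082, 0.084, 0.0, 0.0, -0.0]  deg 0.0
[-0.0, -0.045, 0.076, -0.022, 0.0, -0.0]  deg 4.0
[-0.0, -0.05, 0.047, -0.022, 0.0, -0.0]  deg 4.0
[-0.0, -0.033, 0.062, -0.011, 0.0, -0.0]  deg 2.0
```

Call:
{"name": "jog_arm", "arguments": {"motion": [[[0.01, -0.04, 0.04, 0, 0, 0, 1], [0.018, -0.082, 0.084, 0, 0, 0, 1], [0.018, -0.082, 0.084, 0, 0, 0, 1]]]}}

```text
time_s: 8.55
tool_pos: [0.4691, 0.3531, 0.1619]
tool_rot: [-179.9, -0.1, 158.6]
force: [-0.7, -0.3, -6.3]
grip_width: 0.0156
grasp_force: 45.0
```

Call:
{"name": "jog_arm", "arguments": {"motion": [[[0, -0.022, 0.038, -0.011, 0, 0, 1], [0, -0.045, 0.076, -0.022, 0, 0, 1], [0, -0.045, 0.076, -0.022, 0, 0, 1]]]}}

```text
time_s: 8.85
tool_pos: [0.4677, 0.3482, 0.1546]
tool_rot: [176.2, -0.0, 158.5]
force: [-0.5, -1.8, -5.9]
grip_width: 0.0157
grasp_force: 45.0
```

Call:
{"name": "jog_arm", "arguments": {"motion": [[[0, -0.025, 0.024, -0.011, 0, 0, 1], [0, -0.05, 0.047, -0.022, 0, 0, 1], [0, -0.05, 0.047, -0.022, 0, 0, 1]]]}}

```text
time_s: 9.15
tool_pos: [0.4661, 0.3442, 0.15]
tool_rot: [172.2, 0.0, 158.5]
force: [0.3, -0.8, -6.1]
grip_width: 0.0153
grasp_force: 45.0
```

```bash
python3 - <<'E'
from plan import *
p,r,o=now();print(p,o['tool_rot'],o['qpos'].round(1),o['force'],o['grip_width'],o['time_s'])
a,q=pose(.058,.083,8,.001);print(p-a,(q.inv()*r).as_rotvec(degrees=True))
seq(p,r,[pose(.058,.0755,9.5,.001)])
def rows(L):
    for P,Q in L: print(rel(p,r,P,Q).tolist())
E
```

```text
[0.46611852 0.34420358 0.14998514] [1.72232219e+02 4.32601140e-03 1.58495959e+02] [ 13.8  16.4 -57.3 103.9  11.8  60.5  21.6] [ 0.25953848 -0.82603774 -6.05079766] 0.015275283438365558 9.15
[-0.00070342 -0.00154288 -0.00080808] [ 0.23222305 -0.01855597  0.10246392]
[-0.001, -0.009, 0.059, -0.01, 0.0, -0.001]  deg 1.8
```

Call:
{"name": "jog_arm", "arguments": {"motion": [[[0, 0, 0.03, -0.005, 0, 0, 1], [0, -0.005, 0.059, -0.01, 0, 0, 1], [0, -0.005, 0.059, -0.01, 0, 0, 1]]]}}

```text
time_s: 9.45
tool_pos: [0.4661, 0.3456, 0.1439]
tool_rot: [170.3, -0.0, 158.6]
force: [0.1, -1.1, -6.2]
grip_width: 0.015
grasp_force: 45.0
```

```bash
python3 - <<'E'
from plan import *
p,r,o=now();a,q=pose(.058,.0755,9.5,.001);print(p,o['tool_rot'],p-a,o['force'])
i=np.linspace(0,1,6)[1:]
for f in (11,12,13,14,15): print(rel(p,r,*pose(.058,.0745,f,.001)).tolist())
b,s=pose(.058,.0745,15,.001)
for f in (16,17,18,19,20): print(rel(b,s,*pose(.058,.0745,f,.001)).tolist())
E
```

```text
[0.46607127 0.34558231 0.1439281 ] [ 1.70337989e+02 -4.03227332e-02  1.58564896e+02] [-9.97541091e-05  1.49675901e-03 -4.41191186e-05] [ 0.0623854  -1.05836402 -6.20690434]
[-0.006, -0.032, -0.002, -0.007, -0.0, -0.0]
[-0.006, -0.043, -0.008, -0.013, -0.0, -0.0]
[-0.006, -0.054, -0.014, -0.019, -0.0, -0.0]
[-0.006, -0.066, -0.019, -0.024, -0.0, -0.0]
[-0.006, -0.077, -0.025, -0.03, -0.0, -0.0]
[0.0, -0.011, -0.006, -0.006, 0.0, -0.0]
[0.0, -0.022, -0.012, -0.011, -0.0, -0.0]
[0.0, -0.034, -0.018, -0.017, 0.0, 0.0]
[0.0, -0.045, -0.024, -0.022, 0.0, -0.0]
[0.0, -0.057, -0.029, -0.028, -0.0, -0.0]
```

Call:
{"name": "jog_arm", "arguments": {"motion": [[[0, -0.032, -0.002, -0.007, 0, 0, 1], [0, -0.043, -0.008, -0.013, 0, 0, 1], [0, -0.054, -0.014, -0.019, 0, 0, 1], [0, -0.066, -0.019, -0.024, 0, 0, 1], [0, -0.077, -0.025, -0.03, 0, 0, 1]]]}}

```text
time_s: 9.95
tool_pos: [0.4636, 0.3385, 0.1459]
tool_rot: [164.8, 0.0, 158.6]
force: [0.4, 0.6, -4.3]
grip_width: 0.0156
grasp_force: 45.0
```

Call:
{"name": "jog_arm", "arguments": {"motion": [[[0, 0, 0, 0, 0, 0, 1], [0, 0, 0, 0, 0, 0, 1], [0, 0, 0, 0, 0, 0, 1], [0, 0, 0, 0, 0, 0, 1], [0, 0, 0, 0, 0, 0, 1]]]}}

```text
time_s: 10.45
tool_pos: [0.4637, 0.339, 0.146]
tool_rot: [164.8, 0.0, 158.6]
force: [-0.6, 0.2, -4.1]
grip_width: 0.0156
grasp_force: 45.0
```

```bash
python3 - <<'E'
from plan import *
b,_,_=snap('scene');w,_,_=snap('wrist');p,r,o=now();print(p,o['tool_rot'],o['qpos'].round(1),o['force'],o['time_s'])
B=cv2.resize(b[120:310,170:310,::-1],(390,529),interpolation=2)
c=np.zeros((600,800,3),np.uint8);c[:529,405:795]=B;c[:300,:400]=cv2.resize(w[:,:,::-1],(400,300));cv2.imwrite('pics/c4.png',c)
a,q=pose(.058,.0745,15,.001);print(p-a)
E
```

```text
[0.46386688 0.33906048 0.14614698] [1.64829960e+02 2.35096648e-02 1.58579665e+02] [ 23.   11.3 -60.9 109.9   2.4  51.5  31. ] [ 0.43014429 -0.06654293 -2.69898912] 10.55
[0.00013268 0.00119287 0.0010898 ]
```

View pics/c4.png

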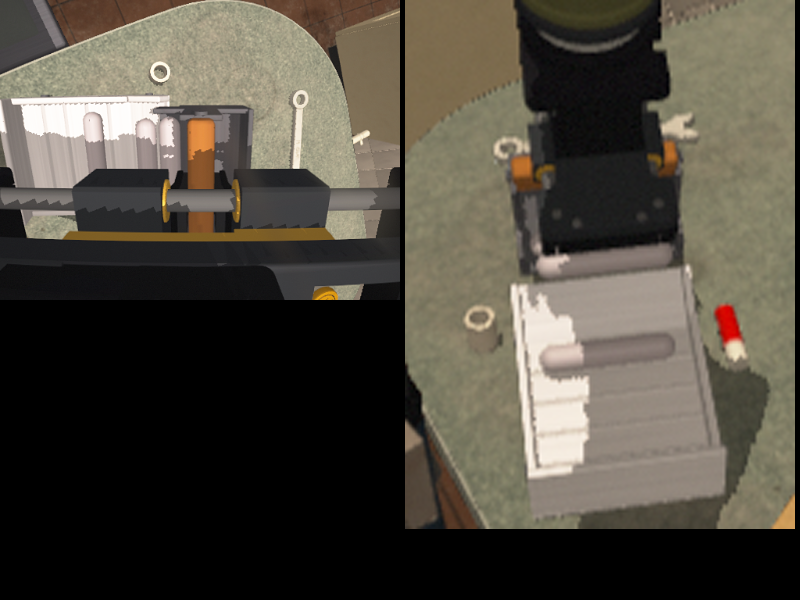

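One bar lies in the bed (≈(607,352)), a second is at the lip, rolling out. Hold and look.

Call:
{"name": "jog_arm", "arguments": {"motion": [[[0, 0, 0, 0, 0, 0, 1], [0, 0, 0, 0, 0, 0, 1], [0, 0, 0, 0, 0, 0, 1], [0, 0, 0, 0, 0, 0, 1], [0, 0, 0, 0, 0, 0, 1]]]}}

```text
time_s: 11.05
tool_pos: [0.4636, 0.3385, 0.1458]
tool_rot: [164.9, 0.0, 158.6]
force: [-0.2, -0.2, -2.4]
grip_width: 0.0155
grasp_force: 45.0
```

```bash
cat > bars.py <<'E'
from plan import *
def bars(n):
    im,d,o=snap(n);C=cam(n,o)
    if n=='scene': v,u=np.mgrid[150:310,180:310]
    else: v,u=np.mgrid[60:384,0:512]
    v=v.ravel();u=u.ravel();P=pts(C,np.c_[u,v],d)
    uy=np.array([-UX[1],UX[0]]);X=(P[:,:2]-TO)@UX*1000;Y=(P[:,:2]-TO)@uy*1000;z=P[:,2]*1000
    s=np.where(X<34.5,22+(X+20)*np.tan(np.radians(10)),56-(66-X)*np.tan(np.radians(38)))
    print(n,'force',o['force'].round(1) if hasattr(o['force'],'round') else o['force'],o['time_s'])
    out=[]
    for x in range(-74,60,4):
        k=(abs(X-x)<2)&(abs(Y)<52); h=k&(z-s>9)
        out.append((x,int(k.sum()),int(np.percentile((z-s)[k],90)) if k.any() else None,(int(Y[h].min()),int(Y[h].max())) if h.sum()>3 else ''))
    print(out)
E
python3 -c "
from bars import *
bars('scene');bars('wrist')"
```

```text
scene force [-0.2 -0.2 -2.4] 11.05
[(-74, 60, 39, (-49, 48)), (-70, 0, None, ''), (-66, 0, None, ''), (-62, 38, 19, (-32, 41)), (-58, 47, 16, (-39, 43)), (-54, 173, 18, (-45, 39)), (-50, 154, 19, (-45, 42)), (-46, 95, 18, (-46, 42)), (-42, 110, 198, (-43, 38)), (-38, 261, 198, (-34, 37)), (-34, 376, 198, (-39, 38)), (-30, 357, 199, (-41, 42)), (-26, 297, 199, (-42, 45)), (-22, 314, 200, (-39, 45)), (-18, 159, 201, (-35, 41)), (-14, 160, 260, (-32, 36)), (-10, 494, 260, (-33, 38)), (-6, 454, 260, (-33, 38)), (-2, 414, 253, (-23, 38)), (2, 281, 209, (-23, 36)), (6, 124, 189, (-23, 33)), (10, 158, 175, (-30, 34)), (14, 120, 179, (-31, 34)), (18, 192, 184, (-35, 39)), (22, 155, 184, (-35, 38)), (26, 136, 184, (-36, 38)), (30, 148, 184, (-35, 39)), (34, 160, 185, (-35, 39)), (38, 185, 184, (-36, 39)), (42, 171, 180, (-35, 38)), (46, 156, 3, ''), (50, 149, 3, (-50, 50)), (54, 182, 45, (-51, 51)), (58, 269, 27, (-51, 51))]
wrist force [ 0.1  0.1 -2.5] 11.1
[(-74, 2177, 37, (-51, 51)), (-70, 429, 18, (-28, 44)), (-66, 556, 18, (-28, 45)), (-62, 696, 17, (-29, 45)), (-58, 660, 15, (-31, 43)), (-54, 338, 17, (-30, 39)), (-50, 539, 18, (-29, 41)), (-46, 630, 18, (-29, 41)), (-42, 771, 16, (-31, 41)), (-38, 640, 11, (-32, 37)), (-34, 232, 16, (-30, 40)), (-30, 486, 18, (-29, 43)), (-26, 571, 18, (-27, 44)), (-22, 588, 17, (-23, 43)), (-18, 1337, 167, (-22, 41)), (-14, 1448, 163, (3, 37)), (-10, 754, 175, (25, 33)), (-6, 818, 175, (24, 33)), (-2, 1046, 194, (22, 33)), (2, 1562, 202, (22, 33)), (6, 2232, 210, (21, 33)), (10, 2320, 210, (21, 33)), (14, 2334, 211, (22, 33)), (18, 2922, 210, (21, 38)), (22, 3418, 210, (21, 38)), (26, 3464, 210, (22, 38)), (30, 3469, 211, (22, 38)), (34, 3272, 210, (22, 38)), (38, 3334, 209, (22, 38)), (42, 3350, 207, (22, 38)), (46, 3040, 205, (13, 38)), (50, 2763, 203, (4, 51)), (54, 2721, 201, (-6, 51)), (58, 2983, 199, (-6, 51))]
```

Three bars rest at tray x ≈ -66, -47, -27 (spacing and resting-against-lower-ridge consistent with grooves 1–3), and the load is 2.5 N, i.e. the scoop is empty. Return it to its old place.

```bash
python3 - <<'E'
from plan import *
p,r,o=now()
H=np.array([.5304,.4176,.174])
a=pose(.058,.12,14.9,.001);b=pose(.066,.125,7,.001);c=pose(.07,.125,0,.001)
L=[a,b,c,((c[0]+H)/2,down(166.5)),(H,down(174.2)),(H-[0,0,.07],down(174.2))]
seq(p,r,L)
E
```

```text
[-0.003, 0.113, -0.433, 0.001, 0.0, -0.0]  deg 0.2
[-0.0, 0.174, 0.027, 0.044, 0.0, -0.0]  deg 7.9
[-0.0, 0.114, 0.054, 0.039, 0.0, -0.0]  deg 7.0
[-0.165, 0.345, 0.072, -0.0, 0.0, -0.044]  deg 7.9
[-0.21, 0.319, 0.072, -0.0, 0.0, -0.043]  deg 7.7
[-0.0, -0.0, 0.7, -0.0, 0.0, 0.0]  deg 0.0
```

Call:
{"name": "jog_arm", "arguments": {"motion": [[[0, 0.05, -0.15, 0, 0, 0, 1], [0, 0.113, -0.43, 0, 0, 0, 1], [0, 0.113, -0.43, 0, 0, 0, 1]]]}}

```text
time_s: 11.45
tool_pos: [0.4655, 0.3399, 0.1937]
tool_rot: [164.6, 0.3, 158.5]
force: [1.6, -0.4, -1.6]
grip_width: 0.0152
grasp_force: 45.0
```

Call:
{"name": "jog_arm", "arguments": {"motion": [[[0, 0.087, 0.014, 0.022, 0, 0, 1], [0, 0.174, 0.027, 0.044, 0, 0, 1], [0, 0.174, 0.027, 0.044, 0, 0, 1]]]}}

```text
time_s: 11.75
tool_pos: [0.4692, 0.3579, 0.1915]
tool_rot: [172.7, -0.2, 158.8]
force: [-0.2, 0.3, -2.3]
grip_width: 0.0152
grasp_force: 45.0
```

Call:
{"name": "jog_arm", "arguments": {"motion": [[[0, 0.057, 0.027, 0.02, 0, 0, 1], [0, 0.114, 0.054, 0.039, 0, 0, 1], [0, 0.114, 0.054, 0.039, 0, 0, 1]]]}}

```text
time_s: 12.05
tool_pos: [0.4734, 0.3674, 0.1868]
tool_rot: [179.8, -0.2, 158.7]
force: [-0.2, 1.1, -2.9]
grip_width: 0.0153
grasp_force: 45.0
```

Call:
{"name": "jog_arm", "arguments": {"motion": [[[-0.08, 0.17, 0.04, 0, 0, -0.022, 1], [-0.165, 0.345, 0.072, 0, 0, -0.044, 1], [-0.165, 0.345, 0.072, 0, 0, -0.044, 1]]]}}

```text
time_s: 12.35
tool_pos: [0.5032, 0.3915, 0.1799]
tool_rot: [179.7, -0.1, 166.5]
force: [0.1, -0.6, -2.6]
grip_width: 0.0154
grasp_force: 45.0
```

Call:
{"name": "jog_arm", "arguments": {"motion": [[[-0.1, 0.16, 0.04, 0, 0, -0.022, 1], [-0.21, 0.32, 0.072, 0, 0, -0.043, 1], [-0.21, 0.32, 0.072, 0, 0, -0.043, 1]]]}}

```text
time_s: 12.65
tool_pos: [0.5309, 0.4175, 0.1731]
tool_rot: [179.7, -0.0, 174.2]
force: [-1.0, -0.4, -2.0]
grip_width: 0.0157
grasp_force: 45.0
```

```bash
python3 - <<'E'
from plan import *
p,r,o=now();print(p,o['tool_rot'],o['qpos'].round(1),o['force'],o['grip_width'],o['time_s'])
seq(p,r,[((.5304,.4176,.1),down(174.2)),((.5304,.4176,.0835),down(174.2))])
E
```

```text
[0.53093287 0.417498   0.17309045] [ 1.79743936e+02 -7.86620691e-03  1.74183945e+02] [ -2.   33.8 -55.4  82.5  27.8  77.9  25.7] [-1.04821973 -0.3793164  -1.96208057] 0.015662720936870725 12.65
[0.005, -0.003, 0.731, 0.001, -0.0, -0.0]  deg 0.2
[0.0, -0.0, 0.165, 0.0, -0.0, -0.0]  deg 0.0
```

Call:
{"name": "jog_arm", "arguments": {"motion": [[[0.005, 0, 0.25, 0, 0, 0, 1], [0.005, 0, 0.5, 0, 0, 0, 1], [0.005, 0, 0.73, 0, 0, 0, 1], [0.005, 0, 0.73, 0, 0, 0, 1]]]}}

```text
time_s: 13.05
tool_pos: [0.5277, 0.4148, 0.0976]
tool_rot: [-179.9, -0.2, 174.1]
force: [-0.1, 0.0, -2.3]
grip_width: 0.0157
grasp_force: 45.0
```

Call:
{"name": "jog_arm", "arguments": {"motion": [[[0, 0, 0.06, 0, 0, 0, 1], [0, 0, 0.12, 0, 0, 0, 1], [0, 0, 0.15, 0, 0, 0, 1], [0, 0, 0.15, 0, 0, 0, 1]]]}}

```text
time_s: 13.45
tool_pos: [0.5297, 0.4183, 0.0862]
tool_rot: [179.8, 0.1, 174.2]
force: [-0.0, -0.6, -3.1]
grip_width: 0.0158
grasp_force: 45.0
```

Call:
{"name": "jog_arm", "arguments": {"motion": [[[0, 0, 0.015, 0, 0, 0, 1], [0, 0, 0.03, 0, 0, 0, 1], [0, 0, 0.04, 0, 0, 0, 1], [0, 0, 0.04, 0, 0, 0, 1]]]}}

```text
time_s: 13.85
tool_pos: [0.5297, 0.4183, 0.0819]
tool_rot: [179.8, 0.0, 174.2]
force: [0.1, -0.1, -3.7]
grip_width: 0.0156
grasp_force: 45.0
```

Call:
{"name": "jog_arm", "arguments": {"motion": [[[0, 0, 0.004, 0, 0, 0, 1], [0, 0, 0.008, 0, 0, 0, 1], [0, 0, 0.008, 0, 0, 0, 1]]]}}

```text
time_s: 14.15
tool_pos: [0.5298, 0.4185, 0.0814]
tool_rot: [179.8, 0.1, 174.2]
force: [0.0, -0.2, -2.1]
grip_width: 0.0156
grasp_force: 45.0
```

Call:
{"name": "jog_arm", "arguments": {"motion": [[[0, 0, 0.006, 0, 0, 0, 1], [0, 0, 0.009, 0, 0, 0, 1], [0, 0, 0.009, 0, 0, 0, 1]]]}}

```text
time_s: 14.45
tool_pos: [0.5298, 0.4185, 0.0813]
tool_rot: [179.8, 0.1, 174.2]
force: [-1.8, -2.7, 4.3]
grip_width: 0.0159
grasp_force: 45.0
```

Contact with the table; release and rise.

Call:
{"name": "jog_arm", "arguments": {"motion": [[[0, 0, 0, 0, 0, 0, 0.8], [0, 0, 0, 0, 0, 0, 0.7], [0, 0, 0, 0, 0, 0, 0.6], [0, 0, 0, 0, 0, 0, 0.5], [0, 0, 0, 0, 0, 0, 0.4]]]}}

```text
time_s: 14.95
tool_pos: [0.5298, 0.4183, 0.0801]
tool_rot: [179.8, 0.0, 174.2]
force: [0.7, -0.6, -0.8]
grip_width: 0.0418
grasp_force: 0.0
```

Call:
{"name": "jog_arm", "arguments": {"motion": [[[0, 0, 0, 0, 0, 0, 0.4], [0, 0, 0, 0, 0, 0, 0.3], [0, 0, 0, 0, 0, 0, 0.2]]]}}

```text
time_s: 15.25
tool_pos: [0.5297, 0.4183, 0.0803]
tool_rot: [179.8, 0.0, 174.2]
force: [0.0, 0.4, 0.3]
grip_width: 0.0608
grasp_force: 0.0
```

Call:
{"name": "jog_arm", "arguments": {"motion": [[[0, 0, -0.1, 0, 0, 0, 0.2], [0, 0, -0.4, 0, 0, 0, 0.2], [0, 0, -0.8, 0, 0, 0, 0.2], [0, 0, -1, 0, 0, 0, 0.2], [0, 0, -1, 0, 0, 0, 0.2]]]}}

```text
time_s: 15.75
tool_pos: [0.5307, 0.42, 0.1852]
tool_rot: [179.5, 0.3, 174.2]
force: [-0.7, -0.1, 0.6]
grip_width: 0.0696
grasp_force: 0.0
```

Call:
{"name": "jog_arm", "arguments": {"motion": [[[0, 0, -0.4, 0, 0, 0, 0.2], [0, 0, -0.8, 0, 0, 0, 0.2], [0, 0, -0.8, 0, 0, 0, 0.2]]]}}

```text
time_s: 16.05
tool_pos: [0.5305, 0.42, 0.2659]
tool_rot: [179.5, 0.4, 174.2]
force: [-0.7, 1.7, 0.1]
grip_width: 0.0696
grasp_force: 0.0
```

```bash
python3 - <<'E'
from bars import *
bars('wrist');bars('scene')
b,_,_=snap('scene');w,_,_=snap('wrist')
B=cv2.resize(b[120:310,170:310,::-1],(390,529),interpolation=2)
c=np.zeros((600,800,3),np.uint8);c[:529,405:795]=B;c[:300,:400]=cv2.resize(w[:,:,::-1],(400,300));cv2.imwrite('pics/c5.png',c)
E
```

```text
wrist force [-0.7  1.7  0.1] 16.05
[(-74, 1010, 36, (-51, 31)), (-70, 140, 18, (-41, 32)), (-66, 210, 18, (-42, 33)), (-62, 258, 17, (-43, 34)), (-58, 239, 15, (-41, 36)), (-54, 87, 17, (-43, 36)), (-50, 196, 18, (-47, 37)), (-46, 263, 18, (-47, 38)), (-42, 386, 16, (-46, 39)), (-38, 200, 12, (-43, 37)), (-34, 75, 17, (-34, 38)), (-30, 221, 18, (-44, 41)), (-26, 282, 18, (-45, 43)), (-22, 401, 16, (-44, 42)), (-18, 545, 12, (-40, 40)), (-14, 247, 0, ''), (-10, 222, 2, ''), (-6, 284, 1, ''), (-2, 251, 0, ''), (2, 263, 0, ''), (6, 265, 0, ''), (10, 225, 1, ''), (14, 305, 1, ''), (18, 263, 0, ''), (22, 275, 0, ''), (26, 265, 0, ''), (30, 277, 0, ''), (34, 237, 0, ''), (38, 226, 1, ''), (42, 230, 1, ''), (46, 239, 1, ''), (50, 236, 1, ''), (54, 246, 0, ''), (58, 249, 1, '')]
scene force [-0.2 -0.8 -0.6] 16.1
[(-74, 59, 39, (-51, 50)), (-70, 0, None, ''), (-66, 0, None, ''), (-62, 39, 18, (-33, 41)), (-58, 44, 16, (-37, 43)), (-54, 174, 17, (-43, 41)), (-50, 142, 19, (-45, 41)), (-46, 116, 19, (-46, 42)), (-42, 50, 17, (-39, 40)), (-38, 49, 14, (-35, 37)), (-34, 232, 17, (-41, 42)), (-30, 159, 18, (-43, 44)), (-26, 107, 18, (-41, 44)), (-22, 53, 16, (-39, 39)), (-18, 18, 6, ''), (-14, 28, 2, ''), (-10, 106, 2, ''), (-6, 104, 1, ''), (-2, 117, 1, ''), (2, 113, 1, ''), (6, 108, 1, ''), (10, 138, 2, ''), (14, 84, 1, ''), (18, 105, 1, ''), (22, 111, 1, ''), (26, 108, 1, ''), (30, 95, 0, ''), (34, 140, 2, ''), (38, 147, 2, ''), (42, 152, 2, ''), (46, 141, 2, ''), (50, 157, 2, ''), (54, 159, 2, ''), (58, 138, 2, '')]
```

View pics/c5.png

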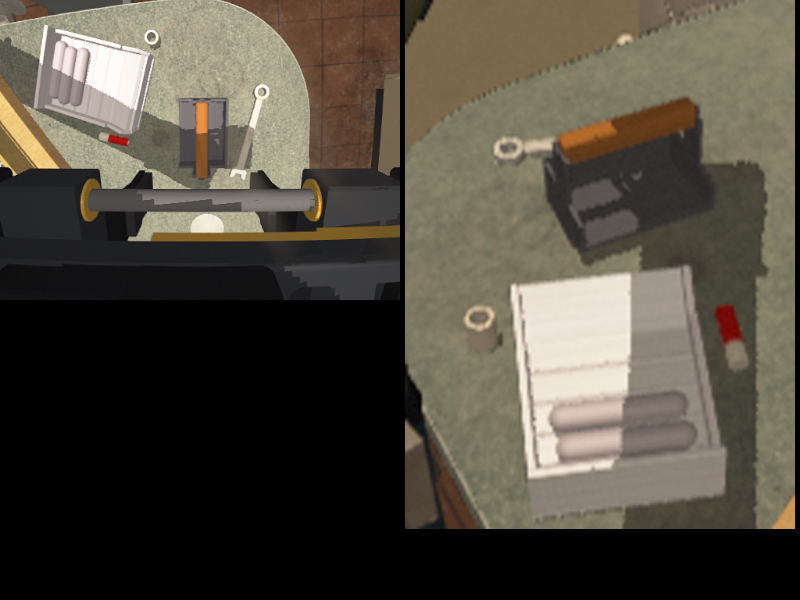

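Wrist shows three bars at the end-wall side of the bed (≈(58,72),(68,75),(80,78)), scoop standing empty at (203,140), bystanders in place. Let me fit the bar axes to be sure about grooves.

```bash
python3 - <<'E'
from plan import *
from scipy.optimize import least_squares
for n in ('wrist','scene'):
    im,d,o=snap(n);C=cam(n,o);v,u=np.mgrid[0:384,0:512] if n=='wrist' else np.mgrid[200:310,180:310]
    v=v.ravel();u=u.ravel();P=pts(C,np.c_[u,v],d);P=P[d[v,u]>0]
    L=P[:,:2]-TO;X=L@UX*1000;Y=L@np.array([-UX[1],UX[0]])*1000;z=P[:,2]*1000
    c,s=np.cos(np.radians(10)),np.sin(np.radians(10));dx=X+20;dz=z-22
    bx=dx*c+dz*s;bz=-dx*s+dz*c;k=(abs(Y)<50)&(abs(bx)<56)
    print(n,'bed bz',np.median(bz[k&(bx>13)&(bx<31)]).round(2))
    rid=[]
    for y in (-25,25,0):
        for a,b in ((-56,-38),(-37,-19),(-17,1)):
            q=k&(bx>a-1)&(bx<b+3)&(bz>11)&(abs(Y-y)<(14 if y else 38))
            if q.sum()<8: continue
            c0=np.array([(a+b)/2,9.])
            r=least_squares(lambda w:np.hypot(bx[q]-w[0],bz[q]-w[1])-9,c0,loss='soft_l1').x;print(y,r.round(1),q.sum(),end=' ; ')
        print()
    for a in range(-2,54,2):
        q=k&(abs(bx-a)<1);print(a,bz[q].mean().round(1) if q.sum() else '',end=' ')
    print()
E
```

```text
wrist bed bz -0.17
-25 [-43.8  25.1] 686 ; -25 [-27.4   9.2] 385 ; -25 [-5.6  8.9] 333 ; 
25 [-43.7  25.1] 747 ; 25 [-27.5   9.2] 410 ; 25 [-5.9  8.9] 359 ; 
0 [-43.6  25.2] 1950 ; 0 [-27.5   9.3] 1093 ; 0 [-5.8  8.9] 945 ; 
-2 14.2 0 9.4 2 8.4 4 6.1 6 -0.2 8 0.0 10 0.9 12 0.6 14 -0.2 16 -0.2 18 -0.1 20 -0.1 22 -0.1 24 -0.2 26 -0.1 28 -0.2 30 -0.2 32 0.9 34 0.6 36 -0.0 38 -0.2 40 -0.1 42 -0.1 44 -0.1 46 -0.2 48 -0.1 50 -0.1 52 -0.1 
scene bed bz -0.56
-25 [-46.8  29. ] 148 ; -25 [-26.9   8.6] 152 ; -25 [-6.   8.5] 137 ; 
25 [-46.9  28.7] 156 ; 25 [-25.7   9.4] 162 ; 25 [-6.   8.5] 136 ; 
0 [-46.8  28.9] 409 ; 0 [-26.3   9.1] 420 ; 0 [-6.   8.5] 376 ; 
-2 15.0 0 11.6 2 8.5 4 1.4 6 -0.9 8 0.4 10 0.5 12 0.2 14 -0.3 16 -0.5 18 -0.6 20 -0.6 22 -0.4 24 -0.7 26 -0.7 28 -0.8 30 -0.3 32 0.5 34 0.3 36 -0.3 38 -0.6 40 -0.6 42 -0.7 44 -0.5 46 -0.5 48 -0.4 50 -0.5 52 -0.4
```

```bash
python3 -c "
from cell import env
print(env.sign_off())"
```

```text
the job is handed in; nothing more can be done
None
```

The job is done and handed in after about 16 s of the 54 s allowed: the three bars lie in the three grooves nearest the tray's end wall, one in each. The empty scoop stands upright where it started, released, and the battery, spanner and bushing look untouched in the last pictures.

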